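# Close the abrasives chest without a knock

### The arm

A 6-joint arm with a two-finger parallel gripper is mounted at the origin on the work surface. World frame = base frame: x ahead of the robot, y to its left, z up, the work surface at z = 0. Lengths are in m, angles in degrees, forces in N, time in s.
With the tool pointing down it reaches from about 0.3 to 0.75 m from the base axis. Payload 8.5 kg.
Tool frame: the origin (TCP) lies midway between the tips of the shut fingers; the grasp point (between the pads) lies 19 mm behind it (env.tcp_to_grasp is the z of the grasp point in the tool frame, in m); z points along the fingers, y is the line along which they close (so a half turn about z gives the same grasp; the last joint's range is limited). The gripper opens to 85 mm and grips with 20 to 120 N. Pads are 22 mm wide; open, the fingers measure 114 mm over their backs; the gripper's body (76 mm by 85 mm) begins 54 mm behind the grasp point. The pads swing forward as they close: fully open they stand 13 mm farther back than shut.
Start: joints at [-81.721, 21.807, 74.336, -0, 83.858, -12.336], TCP at [0.194, -0.515, 0.231] pointing down, gripper open.
Joint ranges: [-178.18, 178.18], [-50.72, 133.34], [12.68, 142.11], [-81.47, 261.47], [9.98, 163.14], [-165.26, 165.26]. Speed limits (degrees/s): [136.94, 136.94, 180, 180, 180, 180].

### API

Orientations are given as a 3x3 rotation matrix whose columns are the frame's x, y, z axes.
In Python, from rig import env, imaging, job, models gives the robot as it stands. The module is installed in compiled form; this text tells all that it offers.
- The arm moves only by the tool jog_arm, never from a script. Its argument "plan" is text: rows parted by semicolons, each of 7 numbers parted by spaces: the turn, a rotation vector about the tool's x, y, z in degrees, then the shift along the tool's x, y, z in cm, then the closure in counts, from 0 (fully open) to 255 (shut). In form: rx ry rz x y z claw; .... A call has 1 to 10 rows; each row shifts and turns the commanded pose from where the row before left it, along the tool's axes as they then stand; what a row does not reach is not made up. A row lasts 1/12 s, in which the tool goes at most 41.7 mm and 7.16 degrees, less where a joint would pass 70% of its speed; a pose out of reach is approached as far as the arm can. A call with a gripper value outside its range is refused whole. The fingers move at their own pace and stop on an object; "grip_force" is the grip in N (left out, the last holds). Time passes only in rows, so rows that do not move let the fingers close. It gives the time, the measured TCP pose, the force, the opening and the grip force at its end, in the units of the state.
- env.observe(): the state, without advancing time (a new reading comes with each control period).
- imaging.get_image(name): name is "scene" or "top" or "wrist"; returns a dict with "pixels" (420x560x3 uint8, red, green, blue), "depth" (420x560 float32, m along the optical axis (not along the pixel's ray), 0 where there is no reading), "fov_y" (degrees; the focal length in pixels is half the picture's height over the tangent of half this angle, whatever the lens; pixels are square), "cx", "cy" (the principal point, pixels), "distortion" ([k1, k2, p1, p2, k3] as OpenCV has them; the pictures are not rectified), "world_from_camera" (4x4, takes a point from camera to world coordinates). Camera axes: x right, y down, z forward; pixel columns grow to the right and rows downward; lengths in m; the calibration is good to about 2 mm. A picture is of the moment at which its call begins.
- job.close_job(): hands the job in; it is judged then, once.
Trained networks look in the newest picture that a camera, given by its name, has taken for a name from the list of things; names that differ only in an ending like _2 or _b are one class to them, and where a whole thing is asked for, a point or a joint stands for the part that bears it (a point fixed in the world has none). Each returns a list of dicts, best first, with "confidence" (0 to 1); they miss things now and then, are a little off and sometimes report something else, mostly with a low value. They report only what shows in the picture. A call takes as long as a camera call.
- models.outline_of(camera, query): "region" (420x560 bool, what is visible of it) and "bbox" ([centre column, centre row, width, height] in pixels, round what is visible of it).
- models.tip_of(camera, query): "at" ([column, row] in pixels: a listed point, or the origin of a listed thing).
The state is a dict: "time_s": time; "q": joint angles; "qvel": joint speeds; "joint_efforts": joint torques, N m; "position": TCP position; "tool_rot": TCP orientation; "ft_force": force on the tool from outside, world axes, zero at the start; "wrist_torque": the same for the moment, N m; "grip_width": finger opening in m; "gripper_force": force on a finger pad.
Only numpy, scipy, OpenCV 4.12 (cv2) and the standard library are available. Lean on these libraries where they do the work, as an engineer would, in place of code of your own. Each camera call takes 0.05 s, during which the arm holds its last target. There are 200 camera calls.

### The job

The lid of the plywood chest leans open. Tip it over towards its chest so that it falls by itself, catch it from below on the back of your fingers before it is down, and let it down slowly until it lies fully shut without a knock. Only touch the lid, never pinch, force or lift it, leave everything else where it is, and end clear of it all.

Things in the scene. Friction and masses are not known exactly. Their poses are not given: they have to be found in the camera images.
- chest: open plywood chest for sanding discs, fixed to the bench: 155 mm deep (its x), 240 mm wide (its y), 100 mm high, walls 10 mm. Origin at the centre of its underside; x points from its front (lip side, to the robot's right) to its hinge side (to the robot's left), y roughly towards the robot, z up.
- lid (a joint): hinged lid, rad: 0 shut flat on the rim, 1.57 upright, 1.75 its stop, leaning out over the hinge side, to the robot's left. About 0.4 kg. The worn damped hinge takes about 0.8 N m per rad/s, and its rub holds the lid only when nearly upright: tipped below 1.4 it falls by itself, slowly at first, in some 5 to 10 s, and hits the rim at 0.3 to 0.5 rad/s unless held: a knock. Under 0.2 rad/s (lip 38 mm/s) is none.
- lid_hinge (a point): middle of the hinge line, on the chest's far top edge, 100 mm above the bench. Its y axis runs along the hinge, its x axis lies in the lid's underside and points from the free edge to the hinge, its z axis leaves the lid's outer face; the underside passes through this point.
- lid_lip (a point): middle of the lid's free edge on the underside (the face that looks into the chest when shut), 190 mm from the hinge line. The lid is a plywood board 240 mm wide and 12 mm thick. Shut, it runs 35 mm past the chest's front wall as a lip, its underside 100 mm above the bench
- discs: stack of sanding discs, 100 mm across, 37 mm high, lying in the chest; origin at the centre of its underside
- sand_block: cork sanding block, 62 x 72 x 30 mm, lying in the chest; origin at the centre of its underside
- spray_can: aluminium spray can, 60 mm across, 180 mm tall, standing behind the chest's hinge side, nearer the robot; origin at the centre of its underside
- sander: palm sander with a black top, 124 mm across, 124 mm tall, with a short brass stub, standing behind the chest's hinge side, farther from the robot; origin at the centre of its underside
- glue: white glue jar, 48 mm across, 60 mm tall, standing before the chest's open front, nearer the robot; origin at the centre of its underside

How it is judged (in metres and radians):
On the way, in this order (a step that is already met when the one before it is completed fails the run):
1. the lid, tipped past upright, falls by itself with nothing of the robot touching it (value of joint lid between 0.2 and 1.45 rad and velocity of joint lid below -0.02 rad/s and contact force between each of the fingers, the arm and lid below 0.05 N), for 0.2 s.
2. the fingers have caught the lid above the rim: they carry it and it falls no faster than 0.2 rad/s (value of joint lid between 0.08 and 1.3 rad and contact force between the fingers and lid above 0.4 N and velocity of joint lid above -0.2 rad/s), for 0.3 s.
At the end, for the whole second after the job is handed in: the lid lies shut (within 0.03 rad) and at rest, the chest and the five loose things are within 20 mm of where they were (value of joint lid below 0.03 rad and velocity of joint lid between -0.02 and 0.02 rad/s and distance of chest from where it was at the start of the episode below 0.005 m and distance of each of discs, sand_block, spray_can, sander, glue from where it was at the start of the episode below 0.02 m); the robot touches nothing.
It fails at once if the lid knocks on the rim: faster than 0.22 rad/s in the last 0.1 rad (value of joint lid below 0.1 rad and velocity of joint lid below -0.22 rad/s).
It fails at once if the lid is pinched or forced: the fingers or the arm press on it with more than 30 N (contact force between any of the fingers, the arm and lid above 30 N).
It fails at once if the caught lid is thrown or lifted back up (faster than 0.25 rad/s) (value of joint lid below 1.3 rad and velocity of joint lid above 0.25 rad/s).
It fails at once if another thing is moved, lifted or carried by more than 20 mm (distance of any of discs, sand_block, spray_can, sander, glue from where it was at the start of the episode above 0.02 m).
It also fails if it takes over 67 s, if anything falls off the work surface, if the arm or the gripper's body presses on something with over 40 N, if the wrist force passes 120 N, or if a joint passes its speed limit or range.

## Working session

There is one attempt and no reset: what is moved stays moved. The work goes in short steps, Python scripts to look and compute and a tool call to move; the robot and the scene stay as the last step left them, time stands still between calls to the robot, and variables do not carry over. Pictures are saved under pics/ and viewed, at most 10 in all, crops included, and the job is handed in when it is done.

Besides the shell and the picture viewer there is one more tool, called in YAML: its name, and indented under it one key for each argument. jog_arm: Moves the arm, as the interface text tells. Its arguments: {"type":"object","properties":{"plan":{"type":"string"},"grip_force":{"type":"number"}},"required":["plan"]}

```bash
mkdir -p pics; cat > h.py <<'E'
import numpy as np, cv2
from rig import env, imaging, job, models
def K(im):
    f=im["pixels"].shape[0]/2/np.tan(np.radians(im["fov_y"]/2)); return np.array([[f,0,im["cx"]],[0,f,im["cy"]],[0,0,1.]])
def world(im,uv,z):
    uv=np.asarray(uv,float).reshape(-1,1,2)
    n=cv2.undistortPoints(uv,K(im),np.array(im["distortion"],float)).reshape(-1,2)
    p=np.c_[n,np.ones(len(n))]*np.asarray(z,float).reshape(-1,1)
    T=np.array(im["world_from_camera"]); return p@T[:3,:3].T+T[:3,3]
def cloud(im,mask):
    v,u=np.nonzero(mask&(im["depth"]>0)); return world(im,np.c_[u,v],im["depth"][v,u])
def save(im,n): cv2.imwrite(f"pics/{n}.png",im["pixels"][:,:,::-1])
E
python3 - <<'E'
from h import *
np.set_printoptions(precision=3,suppress=True)
for c in ["scene","top"]:
    im=imaging.get_image(c); save(im,c+"0")
    print(c,np.array(im["world_from_camera"])[:3,3])
    for q in ["lid","chest","spray_can","sander","glue"]:
        r=models.outline_of(c,q)
        if r:
            P=cloud(im,r[0]["region"]); print(q,r[0]["confidence"],len(P),np.percentile(P,[2,50,98],axis=0).round(3).tolist())
    for q in ["lid_hinge","lid_lip","chest","glue"]:
        r=models.tip_of(c,q)
        for d in r[:2]:
            u,v=np.round(d["at"]).astype(int); print("tip",q,d["confidence"],u,v,world(im,d["at"],im["depth"][min(v,419),min(u,559)]))
s=env.observe(); print(s["time_s"],s["position"],s["tool_rot"],s["ft_force"],s["grip_width"])
E
```

```text
scene [0.313 0.58  0.853]
chest 0.91 10020 [[0.413, -0.115, 0.007], [0.52, 0.031, 0.172], [0.659, 0.051, 0.289]]
spray_can 0.68 1926 [[0.464, 0.112, 0.01], [0.486, 0.152, 0.136], [0.516, 0.162, 0.18]]
sander 0.95 3087 [[0.568, 0.11, 0.003], [0.612, 0.167, 0.053], [0.673, 0.228, 0.122]]
glue 0.92 454 [[0.393, -0.23, -0.0], [0.411, -0.199, 0.048], [0.436, -0.189, 0.061]]
tip lid_hinge 0.63 288 192 [[0.539 0.03  0.11 ]]
tip lid_lip 0.6 290 126 [[ 0.657 -0.267 -0.002]]
tip chest 0.75 304 194 [[0.499 0.039 0.133]]
tip glue 0.73 371 164 [[ 0.409 -0.19   0.029]]
tip glue 0.2 288 126 [[ 0.661 -0.26   0.   ]]
top [0.472 0.081 0.809]
lid 0.92 1909 [[0.435, 0.013, 0.102], [0.547, 0.033, 0.29], [0.662, 0.049, 0.292]]
chest 0.93 9436 [[0.419, -0.14, 0.008], [0.551, -0.066, 0.06], [0.657, 0.045, 0.291]]
spray_can 0.78 1088 [[0.469, 0.101, 0.103], [0.494, 0.127, 0.18], [0.521, 0.154, 0.183]]
sander 0.75 3076 [[0.572, 0.088, 0.014], [0.615, 0.139, 0.105], [0.663, 0.222, 0.125]]
tip lid_hinge 0.74 309 206 [[0.527 0.035 0.289]]
tip lid_hinge 0.3 344 241 [[ 0.484 -0.051  0.047]]
tip lid_lip 0.89 314 191 [[0.548 0.029 0.29 ]]
tip chest 0.61 345 215 [[ 0.538 -0.061  0.01 ]]
tip chest 0.53 344 184 [[ 0.597 -0.056  0.041]]
tip glue 0.29 344 241 [[ 0.484 -0.052  0.047]]
1.0 [ 0.194 -0.515  0.231] [[ 0.936  0.352  0.   ]
 [ 0.352 -0.936  0.   ]
 [ 0.    -0.    -1.   ]] [-0.269 -0.4   -0.599] 0.08546284434426668
```

```bash
python3 - <<'E'
import cv2,numpy as np
a=cv2.imread("pics/scene0.png");b=cv2.imread("pics/top0.png")
cv2.imwrite("pics/both.png",np.hstack([cv2.resize(a,(400,300)),cv2.resize(b,(400,300))]))
E
python3 - <<'E'
from h import *
np.set_printoptions(precision=4,suppress=True)
im=imaging.get_image("top")
m=models.outline_of("top","lid")[0]["region"]
P=cloud(im,m); Q=P[(P[:,2]>.27)]
(c,sz,ang)=cv2.minAreaRect((Q[:,:2]*1000).astype(np.float32)); print("lid top edge",c,sz,ang, Q[:,2].mean())
print(cv2.boxPoints((c,sz,ang)))
d=cloud(im,np.ones(m.shape,bool)); s=d[(abs(d[:,2]-.1)<.006)&(d[:,0]>.38)&(d[:,0]<.7)&(d[:,1]>-.17)&(d[:,1]<.06)]
(c,sz,ang)=cv2.minAreaRect((s[:,:2]*1000).astype(np.float32)); print("rim",len(s),c,sz,ang);print(cv2.boxPoints((c,sz,ang)))
im=imaging.get_image("scene")
d=cloud(im,models.outline_of("scene","chest")[0]["region"])
# outer face plane
F=d[(d[:,2]>.13)&(d[:,2]<.27)]
c=np.median(F,0); 
for i in range(5):
    k=abs((F-c)@(np.linalg.svd(F-c,full_matrices=False)[2][2]))<.006; F=F[k]; c=F.mean(0)
n=np.linalg.svd(F-c,full_matrices=False)[2][2]; print("outer face",len(F),c,n)
E
```

```text
lid top edge (548.1893920898438, 31.98680877685547) (12.20491886138916, 238.78036499023438) 82.70915222167969 0.28973417416963876
[[428.9901  41.085 ]
 [665.8398  10.7823]
 [667.3887  22.8886]
 [430.5389  53.1913]]
rim 1877 (537.2955322265625, -53.78425598144531) (169.39637756347656, 243.90391540527344) 82.85208892822266
[[ 405.7523 -122.6496]
 [ 647.7606 -152.9988]
 [ 668.8388   15.081 ]
 [ 426.8305   45.4303]]
outer face 4880 [0.5397 0.0364 0.2046] [ 0.1268  0.9908 -0.0468]
```

View pics/both.png

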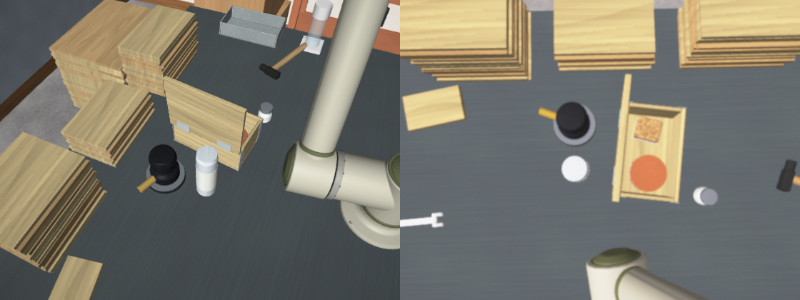

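The scene view shows the lid nearly upright, about 1.62 rad. The top view has its edge around (625,130) in the half-size picture, with the glue at the front near (705,195) and the can and sander behind. A short test move will let me identify the kinematics.

jog_arm:
  plan: "0 7 0 0 0 -2 255;0 7 0 0 0 -2 255;0 7 0 0 0 -2 255;0 7 0 0 0 -2 255;0 0 0 0 0 0 255"
  grip_force: 20

```text
time_s: 1.62
position: [0.1771, -0.5218, 0.3107]
tool_rot: [[0.826, 0.348, 0.444], [0.308, -0.938, 0.163], [0.473, 0.002, -0.881]]
ft_force: [-0.2, 0.5, -0.3]
grip_width: 0.0254
gripper_force: 0.0
```

```bash
python3 -c "
from h import *
s=env.observe();print(s['time_s'],s['q'],s['position'],s['tool_rot'],s['grip_width'],s['ft_force'])"
```

```text
1.6167 [-95.60618839  21.94232782  66.0572052   26.01586596 103.64393456
 -22.37818833] [ 0.17712713 -0.52182711  0.31073987] [[ 0.82559644  0.34789038  0.44425532]
 [ 0.30754277 -0.93753226  0.16263674]
 [ 0.47308346  0.0023552  -0.88101447]] 0.025448585727498182 [-0.18703959  0.49149495 -0.25821234]
```

jog_arm:
  plan: "7 0 0 0 -3 -2 255;7 0 0 0 -3 -2 255;7 0 0 0 -3 -2 255;0 0 0 0 -3 -2 255;0 0 0 0 0 0 255;0 0 0 0 0 0 255"

```text
time_s: 2.12
position: [0.1002, -0.4404, 0.3976]
tool_rot: [[0.827, 0.485, 0.283], [0.311, -0.816, 0.487], [0.467, -0.315, -0.826]]
ft_force: [0.9, 0.8, -0.3]
grip_width: -0.0002
gripper_force: 0.0
```

```bash
python3 -c "
from h import *
s=env.observe();print(s['time_s'],s['q'],s['position'],s['tool_rot'],s['grip_width'],s['ft_force'])"
```

```text
2.1167 [-99.21482765  20.62853307  56.52044137  16.33374956 134.14983444
 -26.92547262] [ 0.10022213 -0.44044961  0.39761151] [[ 0.82744897  0.48477615  0.28340833]
 [ 0.3113826  -0.81610456  0.48684107]
 [ 0.46729977 -0.31458772 -0.82623573]] -0.00020681475577134643 [ 0.93410128  0.84072233 -0.32587514]
```

```bash
cat > kin.py <<'E'
import numpy as np
from scipy.spatial.transform import Rotation as R
from scipy.optimize import least_squares
def rz(a):return R.from_euler('z',a,degrees=True).as_matrix()
def ry(a):return R.from_euler('y',a,degrees=True).as_matrix()
def fk(q,p,s4=1,s6=1,o4=0,o6=90):
    d1,a1,lat,L2,a3,L3,d6=p
    A=rz(q[0]); B=A@ry(q[1]); C=B@ry(q[2]); D=C@rz(s4*q[3]+o4)@ry(q[4]); E=D@rz(s6*q[5]+o6)
    pos=np.array([0,0,d1])+A@[a1,lat,0]+B@[0,0,L2]+C@[a3,0,L3]+D@[0,0,d6]
    return pos,E
E
cat > fit.py <<'E'
from kin import *
Q=np.array([[-81.721,21.807,74.336,0,83.858,-12.336],[-95.60618839,21.94232782,66.0572052,26.01586596,103.64393456,-22.37818833],[-99.21482765,20.62853307,56.52044137,16.33374956,134.14983444,-26.92547262]])
P=np.array([[.194,-.515,.231],[.17712713,-.52182711,.31073987],[.10022213,-.44044961,.39761151]])
Z=[[[.936,.352,0],[.352,-.936,0],[0,0,-1]],[[.82559644,.34789038,.44425532],[.30754277,-.93753226,.16263674],[.47308346,.0023552,-.88101447]],[[.82744897,.48477615,.28340833],[.3113826,-.81610456,.48684107],[.46729977,-.31458772,-.82623573]]]
np.set_printoptions(precision=3,suppress=True)
for s4 in(1,-1):
  for s6 in(1,-1):
    for o6 in(0,90,180,270):
      e=max(np.abs(fk(q,[0]*7,s4,s6,0,o6)[1]-z).max() for q,z in zip(Q,Z))
      if e<.3: print(s4,s6,o6,e)
E
python3 fit.py
```

```text
1 1 90 8.669613645390095e-05
```

```bash
cat >> fit.py <<'E'
A=[];b=[]
for q,x in zip(Q,P):
    f0=fk(q,[0]*7)[0]; A.append(np.array([fk(q,np.eye(7)[i])[0]-f0 for i in range(7)]).T); b.append(x)
A=np.vstack(A);b=np.hstack(b); print(np.linalg.svd(A)[1])
for keep in [range(7),[0,2,3,5,6],[0,2,3,4,5,6],[0,1,2,3,5,6]]:
    k=list(keep); r=np.linalg.lstsq(A[:,k],b,rcond=None)[0]; print(k,r,np.abs(A[:,k]@r-b).max())
E
python3 fit.py
```

```text
1 1 90 8.669613645390095e-05
[3.408 2.448 1.76  0.509 0.166 0.095 0.007]
[0, 1, 2, 3, 4, 5, 6] [0.145 0.006 0.118 0.516 0.1   0.353 0.257] 0.0001096911833644576
[0, 2, 3, 5, 6] [0.086 0.126 0.436 0.384 0.219] 0.008577879042021175
[0, 2, 3, 4, 5, 6] [0.131 0.118 0.533 0.101 0.352 0.257] 0.00011806862593828626
[0, 1, 2, 3, 5, 6] [ 0.786  0.269  0.122 -0.299  0.389  0.237] 0.00579162863551308
```

```bash
cat >> kin.py <<'E'
PRM=[.131,0,.118,.533,.101,.352,.257]
LO=np.array([-178.18,-50.72,12.68,-81.47,9.98,-165.26]);HI=np.array([178.18,133.34,142.11,261.47,163.14,165.26])
def pose(az,tilt,flip):  # z along azimuth tilted down; y vertical-ish
    a,t=np.radians([az,tilt]); z=np.array([np.cos(a)*np.cos(t),np.sin(a)*np.cos(t),-np.sin(t)])
    x=np.array([-np.sin(a),np.cos(a),0])*flip; return np.c_[x,np.cross(z,x),z]
def ik(p,Rm,seeds):
    best=None
    for s in seeds:
        def f(q):
            x,E=fk(q,PRM); return np.r_[(x-p)*10,(E-Rm).ravel()]
        r=least_squares(f,np.clip(s,LO+1,HI-1),bounds=(LO,HI))
        e=np.abs(r.fun).max()
        if best is None or e<best[0]: best=(e,r.x)
        if e<1e-3: break
    return best
SEEDS=[[-40,20,100,0,60,0],[-40,20,100,90,60,0],[-40,0,120,180,60,0],[-80,40,100,-60,60,90],[-40,20,100,60,100,-90],[0,-20,120,0,90,90],[-60,0,120,120,90,-90],[-90,60,60,90,90,90]]
U=np.array([.127,.992,0]);W=np.array([.992,-.127,0]);H=np.array([.546,.018,.1])
E
cat > s.py <<'E'
from kin import *
np.set_printoptions(precision=0,suppress=True)
for az in(-7,20,45,83):
  for t in(0,15,30,45):
    for fl in(1,-1):
      Rm=pose(az,t,fl)
      near=H-.172*U-.12*W  # near side of lid lip at flat
      p1=near+Rm[:,2]*.04+[0,0,-.02]; p2=p1+[0,.03,.12]; p3=H+.06*U-.07*W+[0,0,.15]
      o=[ik(p,Rm,SEEDS) for p in(p1,p2,p3)]
      print(az,t,fl,["%.3f"%x[0] for x in o], o[0][1] if o[0][0]<.01 else '', o[2][1] if o[2][0]<.01 else '')
E
time python3 s.py
```

```text
-7 0 1 ['0.130', '0.166', '0.096']  
-7 0 -1 ['0.130', '0.158', '0.000']  [ -0.  24. 138. 187.  73.  -2.]
-7 15 1 ['0.151', '0.052', '0.039']  
-7 15 -1 ['0.132', '0.052', '0.000']  [ -0.  11. 131. 191.  37.  -7.]
-7 30 1 ['0.083', '0.000', '0.017']  
-7 30 -1 ['0.032', '0.000', '0.017']  
-7 45 1 ['0.000', '0.000', '0.000'] [ -50.   28.  136.  122.   35. -161.] [ -2.   2. 111. -10.  22.  13.]
-7 45 -1 ['0.000', '0.000', '0.007'] [-50.  28. 136. 122.  35.  19.] [  -1.    2.  111.  -12.   22. -165.]
20 0 1 ['0.000', '0.069', '0.027'] [-70.  61. 136.  90.  90. 163.] 
20 0 -1 ['0.000', '0.000', '0.000'] [-70.  61. 136.  90.  90. -17.] [-29.  24. 141. 130.  81.  11.]
20 15 1 ['0.040', '0.000', '0.000']  [ -28.    9.  133.  117.   53. -146.]
20 15 -1 ['0.000', '0.000', '0.000'] [-69.  50. 136.  93.  75.  -6.] [-28.   9. 133. 117.  53.  34.]
20 30 1 ['0.021', '0.000', '0.000']  [ -23.    2.  123.   86.   37. -110.]
20 30 -1 ['0.000', '0.000', '0.000'] [-64.  38. 133.  91.  60.  10.] [-23.   2. 123.  86.  37.  70.]
20 45 1 ['0.000', '0.000', '0.000'] [ -57.   29.  128.   79.   45. -148.] [-
[... 1091 characters left out ...]
102.  69. 109.  41.]
83 15 1 ['0.000', '0.000', '0.000'] [ -56.   48.  100.   40.  100. -159.] [ -34.   27.   99.   62.  101. -133.]
83 15 -1 ['0.000', '0.000', '0.000'] [-56.  48. 100.  40. 100.  21.] [-34.  27.  99.  62. 101.  47.]
83 30 1 ['0.000', '0.000', '0.000'] [ -54.   42.  101.   36.   89. -156.] [ -31.   21.   96.   53.   95. -125.]
83 30 -1 ['0.000', '0.000', '0.000'] [-54.  42. 101.  36.  89.  24.] [-31.  21.  96.  53.  95.  55.]
83 45 1 ['0.000', '0.000', '0.000'] [ -51.   36.  103.   31.   78. -151.] [ -26.   17.   92.   42.   89. -116.]
83 45 -1 ['0.000', '0.000', '0.000'] [-51.  36. 103.  31.  78.  29.] [-26.  17.  92.  42.  89.  64.]
real	0m2.114s
user	0m2.684s
sys	0m0.028s
```

```bash
cat > d.py <<'E'
import sys
from kin import *
from rig import env
np.set_printoptions(precision=2,suppress=True)
# args: u w z(rel hinge, cm) tilt
u,w,z,t=map(float,sys.argv[1:5])
s=env.observe(); p=H+U*u/100+W*w/100+[0,0,z/100]; Rm=pose(82.7,t,-1)
R0=np.array(s["tool_rot"]); x=np.array(s["position"])
print("t",s["time_s"],"now u,w,z cm",(x-H)@U*100,(x-H)@W*100,(x-H)[2]*100,"q",s["q"],"ft",s["ft_force"])
print("rotvec tool",R.from_matrix(R0.T@Rm).as_rotvec(degrees=True),"shift in target frame cm",Rm.T@(p-x)*100)
e,q=ik(p,Rm,[s["q"]]+SEEDS); print("ik",e,q)
E
python3 d.py 6 0 27 90; python3 d.py 6 0 16 90; python3 d.py -2 0 16 90;python3 d.py -17 0 -2 15
```

```text
t 2.1167 now u,w,z cm -51.139580698694765 -38.3988542222846 29.76115117728928 q [-99.21  20.63  56.52  16.33 134.15 -26.93] ft [ 0.93  0.84 -0.33]
rotvec tool [-26.83 -22.1   32.14] shift in target frame cm [ 38.39 -57.14   2.76]
ik 4.767299014086884e-12 [ -4.21  19.77  55.1    0.   105.14  93.09]
t 2.1167 now u,w,z cm -51.139580698694765 -38.3988542222846 29.76115117728928 q [-99.21  20.63  56.52  16.33 134.15 -26.93] ft [ 0.93  0.84 -0.33]
rotvec tool [-26.83 -22.1   32.14] shift in target frame cm [ 38.39 -57.14  13.76]
ik 1.3322676295501878e-14 [-4.21 21.68 69.67  0.   88.65 93.09]
t 2.1167 now u,w,z cm -51.139580698694765 -38.3988542222846 29.76115117728928 q [-99.21  20.63  56.52  16.33 134.15 -26.93] ft [ 0.93  0.84 -0.33]
rotvec tool [-26.83 -22.1   32.14] shift in target frame cm [ 38.39 -49.14  13.76]
ik 4.2283884726934673e-16 [-12.73  20.05  72.19   0.    87.76  84.57]
t 2.1167 now u,w,z cm -51.139580698694765 -38.3988542222846 29.76115117728928 q [-99.21  20.63  56.52  16.33 134.15 -26.93] ft [ 0.93  0.84 -0.33]
rotvec tool [45.26  2.07 39.65] shift in target frame cm [38.39 21.84 41.19]
ik 1.2665979376436098e-11 [-49.59  52.63  78.61  48.91 108.55  35.93]
```

jog_arm:
  plan: "-3.4 -2.8 4 0 0 0 255;-3.4 -2.8 4 0 0 0 255;-3.4 -2.8 4 0 0 0 255;-3.4 -2.8 4 0 0 0 255;-3.4 -2.8 4 0 0 0 255;-3.4 -2.8 4 0 0 0 255;-3.4 -2.8 4 0 0 0 255;-3.4 -2.8 4 0 0 0 255;0 0 0 2 -3 0 255;0 0 0 2 -3 0 255"

```text
time_s: 2.95
position: [0.1483, -0.3851, 0.3953]
tool_rot: [[0.992, -0.125, -0.003], [-0.125, -0.992, -0.003], [-0.002, 0.004, -1.0]]
ft_force: [0.9, 0.4, -0.2]
grip_width: -0.0002
gripper_force: 0.0
```

jog_arm:
  plan: "0 0 0 2 -3 0 255;0 0 0 2 -3 0 255;0 0 0 2 -3 0 255;0 0 0 2 -3 0 255;0 0 0 2 -3 0 255;0 0 0 2 -3 0 255;0 0 0 2 -3 0 255;0 0 0 2 -3 0 255;0 0 0 2 -3 0 255;0 0 0 2 -3 0 255"

```text
time_s: 3.78
position: [0.3842, -0.1107, 0.3942]
tool_rot: [[0.992, -0.123, -0.003], [-0.123, -0.992, -0.005], [-0.002, 0.005, -1.0]]
ft_force: [0.3, -0.3, 0.0]
grip_width: 0.0001
gripper_force: 0.0
```

```bash
python3 d.py 6 0 27 90
```

```text
t 3.7833 now u,w,z cm -14.825227027362217 -14.419100382780972 29.415683340633326 q [-32.97   1.84  74.19  -0.31 103.96  64.03] ft [ 0.28 -0.27  0.04]
rotvec tool [0.28 0.12 0.23] shift in target frame cm [ 14.42 -20.83   2.42]
ik 1.0547118733938987e-14 [ -4.21  19.77  55.1    0.   105.14  93.09]
```

jog_arm:
  plan: "0 0 0 2 -3 0.3 255;0 0 0 2 -3 0.3 255;0 0 0 2 -3 0.3 255;0 0 0 2 -3 0.3 255;0 0 0 2 -3 0.3 255;0 0 0 2 -3 0.3 255;0 0 0 0.8 -1 0.3 255;0 0 0 0 0 0 255;0 0 0 0 0 0 255"

```text
time_s: 4.53
position: [0.5336, 0.06, 0.3719]
tool_rot: [[0.992, -0.123, -0.004], [-0.123, -0.992, -0.005], [-0.003, 0.005, -1.0]]
ft_force: [-0.3, -0.7, 0.8]
grip_width: -0.0
gripper_force: 0.0
```

```bash
python3 d.py 6 0 16 90; python3 - <<'E'
from h import *
a=imaging.get_image("wrist");b=imaging.get_image("top")
cv2.imwrite("pics/c1.png",np.hstack([cv2.resize(i["pixels"][:,:,::-1],(400,300)) for i in(a,b)]))
print(env.observe()["time_s"])
E
```

```text
t 4.5333 now u,w,z cm 4.008117920196875 -1.766930867377812 27.18609649191226 q [ -6.08  17.3   58.45  -0.3  104.44  90.89] ft [-0.33 -0.69  0.81]
rotvec tool [0.3  0.2  0.26] shift in target frame cm [ 1.77 -1.99 11.19]
ik 1.0158540675320182e-13 [-4.21 21.68 69.67 -0.   88.65 93.09]
4.6333
```

View pics/c1.png

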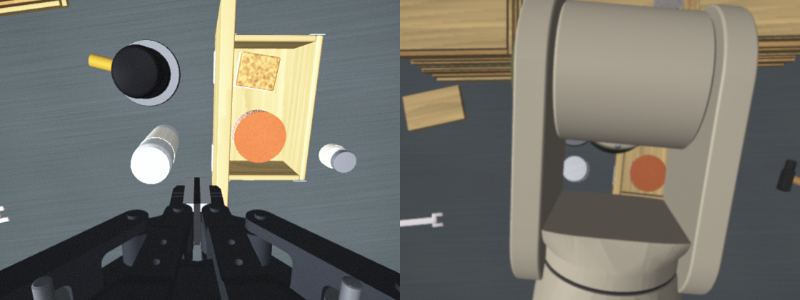

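The wrist view shows the shut fingertips at (197,180), left of (behind) the lid's edge at column 228. The near side is clear, and the can is ahead at (155,155).

jog_arm:
  plan: "0 0 0 1.6 -1 0 255;0 0 0 0 -1 1 255;0 0 0 0 0 2 255;0 0 0 0 0 2 255;0 0 0 0 0 2 255;0 0 0 0 0 2 255;0 0 0 0 0 2 255;0 0 0 0 0 0 255"

```text
time_s: 5.3
position: [0.5495, 0.0766, 0.2591]
tool_rot: [[0.992, -0.125, -0.009], [-0.125, -0.992, -0.004], [-0.009, 0.005, -1.0]]
ft_force: [-1.1, 0.1, -1.3]
grip_width: 0.0002
gripper_force: 0.0
```

```bash
python3 d.py -2.5 0 16 90
```

```text
t 5.3 now u,w,z cm 5.8568138600238795 -0.3954977995497228 15.91036570003069 q [-4.17 21.53 70.13 -0.27 88.85 93.02] ft [-1.14  0.11 -1.3 ]
rotvec tool [0.29 0.5  0.12] shift in target frame cm [ 0.4   8.36 -0.09]
ik 2.2877162367725965e-11 [-13.27  19.99  72.29   0.    87.72  84.03]
```

jog_arm:
  plan: "0 0 0 0 0.6 0 255;0 0 0 0 0.6 0 255;0 0 0 0 0.6 0 255;0 0 0 0 0.6 0 255;0 0 0 0 0.6 0 255;0 0 0 0 0.6 0 255;0 0 0 0 0.6 0 255;0 0 0 0 0.6 0 255;0 0 0 0 0.6 0 255;0 0 0 0 0.6 0 255"

```text
time_s: 6.13
position: [0.5442, 0.0168, 0.263]
tool_rot: [[0.992, -0.124, -0.002], [-0.124, -0.992, -0.004], [-0.002, 0.005, -1.0]]
ft_force: [1.0, 2.5, -1.5]
grip_width: 0.0
gripper_force: 0.9
```

```bash
cat > lid.py <<'E'
from h import *
from kin import H,U,W
def ang(cam="scene"):
    im=imaging.get_image(cam); r=models.outline_of(cam,"lid") 
    d=cloud(im,np.ones(im["depth"].shape,bool))-H
    u,w,z=d@U,d@W,d[:,2]; rr=np.hypot(u,z)
    k=(abs(w)<.115)&(rr<.2)&(rr>.05)&(z>.02); th=np.arctan2(z[k],-u[k]-0.0)
    # outer face sits 12 mm outside underside
    th=th-np.arcsin(.012/rr[k]); h,e=np.histogram(th,bins=np.arange(0,2,.03)); i=h.argsort()[::-1][:4]
    print(cam,"t",env.observe()["time_s"],[(round(e[j]+.015,2),int(h[j])) for j in i])
    return im
E
python3 d.py -2.5 0 16 90; python3 -c "
import lid
lid.ang('scene')"
```

```text
t 6.1333 now u,w,z cm -0.138159781726491 -0.16040388648627363 16.303902432210652 q [-10.56  20.14  71.64  -0.26  88.32  86.57] ft [ 0.98  2.45 -1.53]
rotvec tool [0.26 0.11 0.17] shift in target frame cm [0.16 2.36 0.3 ]
ik 3.9525201525441825e-10 [-13.27  19.99  72.29   0.    87.72  84.03]
scene t 6.2333 [(np.float64(1.42), 4765), (np.float64(1.39), 772), (np.float64(1.45), 316), (np.float64(1.36), 107)]
```

jog_arm:
  plan: "0 0 0 0 0.6 0 255;0 0 0 0 0.6 0 255;0 0 0 0 0.6 0 255;0 0 0 0 0.6 0 255;0 0 0 0 -1.5 0 255;0 0 0 0 -0.5 -3 255;0 0 0 0 0 -4 255;0 0 0 0 0 -4 255"

```text
time_s: 6.9
position: [0.5436, 0.0136, 0.3744]
tool_rot: [[0.992, -0.124, -0.004], [-0.124, -0.992, -0.005], [-0.003, 0.005, -1.0]]
ft_force: [1.4, -0.1, -0.2]
grip_width: 0.0001
gripper_force: 0.0
```

```bash
python3 d.py -25 0 6 15; python3 -c "
import lid
lid.ang('scene')"
```

```text
t 6.9 now u,w,z cm -0.46970781303140713 -0.18575473471893475 27.44161983229805 q [-10.9   18.05  56.97  -0.32 105.14  86.15] ft [ 1.43 -0.11 -0.23]
rotvec tool [75.3   0.27  0.02] shift in target frame cm [  0.19  27.06 -18.15]
ik 4.440892098500626e-15 [-54.63  49.14  68.58  49.48 120.55  44.16]
scene t 7.0 [(np.float64(1.27), 5273), (np.float64(1.24), 1283), (np.float64(1.3), 355), (np.float64(1.21), 120)]
```

jog_arm:
  plan: "7.1 0 0 0 2.4 -0.2 255;7.1 0 0 0 2.4 -0.5 255;7.1 0 0 0 2.3 -0.7 255;7.1 0 0 0 2.2 -1 255;7.1 0 0 0 2 -1.3 255;7.1 0 0 0 2.8 -0.3 255;7.1 0 0 0 3.1 -0.3 255;7.1 0 0 0 3.4 -0.4 255;7.1 0 0 0 3.4 -0.8 255;7.1 0 0 0 3.2 -1.2 255"

```text
time_s: 7.83
position: [0.5126, -0.2319, 0.2783]
tool_rot: [[0.992, -0.041, 0.12], [-0.127, -0.323, 0.938], [-0.0, -0.946, -0.326]]
ft_force: [0.8, -1.1, 1.4]
grip_width: 0.0
gripper_force: 0.0
```

```bash
python3 d.py -25 0 6 15; python3 -c "
import lid
lid.ang('scene')"
```

```text
t 7.8333 now u,w,z cm -25.2176815992818 -0.1406665441568839 17.834540421295966 q [-54.53  40.12  62.77  53.67 127.15  56.16] ft [ 0.77 -1.07  1.36]
rotvec tool [ 4. -0. -0.] shift in target frame cm [ 0.14 11.38  3.27]
ik 1.4313217278072443e-09 [-54.63  49.14  68.58  49.48 120.55  44.16]
scene t 7.9333 [(np.float64(1.21), 5096), (np.float64(1.24), 1529), (np.float64(1.18), 443), (np.float64(1.15), 47)]
```

jog_arm:
  plan: "4 0 0 0 2.8 0.8 255;0 0 0 0 2.8 0.8 255;0 0 0 0 2.8 0.8 255;0 0 0 0 2.2 0.6 255;0 0 0 0 0 0 255;0 0 0 0 0 0 255"

```text
time_s: 8.43
position: [0.5132, -0.2305, 0.1699]
tool_rot: [[0.992, -0.034, 0.119], [-0.124, -0.262, 0.957], [-0.002, -0.965, -0.264]]
ft_force: [-0.6, -0.1, 0.8]
grip_width: 0.0001
gripper_force: 0.0
```

```bash
python3 d.py -15.5 0 6 15; python3 -c "
import lid
lid.ang('scene')"
```

```text
t 8.4333 now u,w,z cm -25.07008631314893 -0.09275975528079641 6.985585892857246 q [-54.64  48.31  68.37  49.54 121.16  44.91] ft [-0.56 -0.11  0.75]
rotvec tool [ 0.3   0.2  -0.04] shift in target frame cm [ 0.09 -1.52  9.5 ]
ik 2.5781266010938e-10 [-48.55  45.18  78.73  51.87 112.59  42.52]
scene t 8.5333 [(np.float64(1.18), 5196), (np.float64(1.15), 1555), (np.float64(1.21), 348), (np.float64(1.12), 108)]
```

jog_arm:
  plan: "0 0 0 0 -0.4 2.3 255;0 0 0 0 -0.4 2.3 255;0 0 0 0 -0.4 2.3 255;0 0 0 0 -0.3 2.3 255;0 0 0 0 0 0 255;0 0 0 0 0 0 255;0 0 0 0 0 0 255;0 0 0 0 0 0 255;0 0 0 0 0 0 255;0 0 0 0 0 0 255"

```text
time_s: 9.37
position: [0.5247, -0.1393, 0.1595]
tool_rot: [[0.992, -0.034, 0.12], [-0.125, -0.262, 0.957], [-0.001, -0.965, -0.264]]
ft_force: [-0.1, -1.0, 0.1]
grip_width: 0.0001
gripper_force: 0.0
```

```bash
python3 d.py -15.5 0 6 15; python3 -c "
import lid
lid.save(lid.ang('scene'),'s2')"
```

```text
t 9.3667 now u,w,z cm -15.875410280390723 -0.11615479222129801 5.951230094597568 q [-48.81  45.24  78.59  51.37 112.68  42.35] ft [-0.08 -0.96  0.15]
rotvec tool [ 0.29  0.13 -0.03] shift in target frame cm [ 0.12 -0.14  0.35]
ik 1.6653345369377348e-15 [-48.55  45.18  78.73  51.87 112.59  42.52]
scene t 9.4667 [(np.float64(1.1), 4923), (np.float64(1.06), 1899), (np.float64(1.12), 349), (np.float64(1.03), 148)]
```

View pics/s2.png

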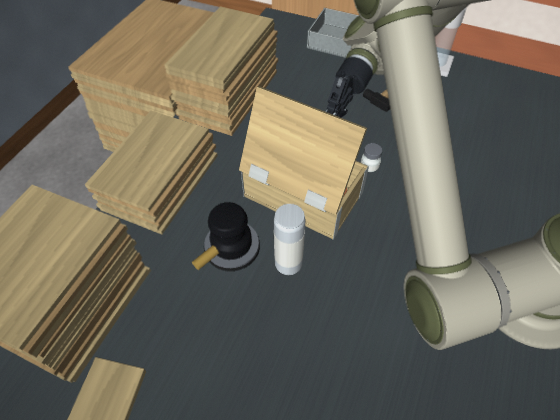

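The scene view shows the lid leaning inward at (305,145), with the gripper waiting under the lip side at (345,95), clear of the glue at (372,157).

jog_arm:
  plan: "0 0 0 0 0 0 255;0 0 0 0 0 0 255;0 0 0 0 0 0 255;0 0 0 0 0 0 255;0 0 0 0 0 0 255;0 0 0 0 0 0 255;0 0 0 0 0 0 255;0 0 0 0 0 0 255;0 0 0 0 0 0 255;0 0 0 0 0 0 255"

```text
time_s: 10.3
position: [0.5247, -0.1385, 0.1594]
tool_rot: [[0.992, -0.034, 0.119], [-0.124, -0.261, 0.957], [-0.002, -0.965, -0.263]]
ft_force: [-0.3, 0.4, -0.4]
grip_width: 0.0
gripper_force: 0.0
```

jog_arm:
  plan: "0 0 0 0 0 0 255;0 0 0 0 0 0 255;0 0 0 0 0 0 255;0 0 0 0 0 0 255;0 0 0 0 0 0 255;0 0 0 0 0 0 255;0 0 0 0 0 0 255;0 0 0 0 0 0 255;0 0 0 0 0 0 255;0 0 0 0 0 0 255"

```text
time_s: 11.13
position: [0.5247, -0.1386, 0.1594]
tool_rot: [[0.992, -0.034, 0.119], [-0.124, -0.261, 0.957], [-0.002, -0.965, -0.263]]
ft_force: [-0.5, -0.3, -0.2]
grip_width: 0.0001
gripper_force: 0.0
```

```bash
python3 -c "
import lid
lid.ang('scene')"
```

```text
scene t 11.2333 [(np.float64(0.8), 4602), (np.float64(0.76), 1980), (np.float64(0.82), 391), (np.float64(0.74), 180)]
```

jog_arm:
  plan: "0 0 0 0 0 0 255;0 0 0 0 0 0 255;0 0 0 0 0 0 255;0 0 0 0 0 0 255;0 0 0 0 0 0 255;0 0 0 0 0 0 255;0 0 0 0 0 0 255;0 0 0 0 0 0 255;0 0 0 0 0 0 255;0 0 0 0 0 0 255"

```text
time_s: 12.07
position: [0.5247, -0.1385, 0.1594]
tool_rot: [[0.992, -0.034, 0.119], [-0.124, -0.261, 0.957], [-0.002, -0.965, -0.263]]
ft_force: [-0.4, 0.1, -0.1]
grip_width: 0.0002
gripper_force: 0.0
```

jog_arm:
  plan: "0 0 0 0 0 0 255;0 0 0 0 0 0 255;0 0 0 0 0 0 255;0 0 0 0 0 0 255;0 0 0 0 0 0 255;0 0 0 0 0 0 255;0 0 0 0 0 0 255;0 0 0 0 0 0 255;0 0 0 0 0 0 255;0 0 0 0 0 0 255"

```text
time_s: 12.9
position: [0.5247, -0.1386, 0.1593]
tool_rot: [[0.992, -0.034, 0.119], [-0.124, -0.261, 0.957], [-0.002, -0.965, -0.263]]
ft_force: [0.3, -1.5, -2.3]
grip_width: 0.0001
gripper_force: 1.0
```

```bash
python3 -c "
import lid
lid.ang('scene')"; python3 d.py -17.5 0 -1.5 15
```

```text
scene t 13.0 [(np.float64(0.4), 3132), (np.float64(0.44), 2633), (np.float64(0.38), 380), (np.float64(0.46), 111)]
t 13.0 now u,w,z cm -15.80147396435664 -0.12986526673142323 5.937272338636715 q [-48.75  45.24  78.65  51.37 112.67  42.34] ft [-0.87 -0.88 -2.66]
rotvec tool [ 0.27  0.19 -0.05] shift in target frame cm [0.13 7.62 0.28]
ik 9.751310869887675e-11 [-49.93  52.34  78.09  48.84 109.27  36.39]
```

jog_arm:
  plan: "0 0 0 0 0 0 255;0 0 0 0 0 0 255;0 0 0 0 0 0 255;0 0 0 0 0 0 255;0 0 0 0 0.1 0 255;0 0 0 0 0.2 0 255;0 0 0 0 0.2 0 255;0 0 0 0 0.2 0 255;0 0 0 0 0.2 0 255;0 0 0 0 0.2 0 255"

```text
time_s: 13.83
position: [0.5243, -0.1415, 0.1486]
tool_rot: [[0.992, -0.034, 0.119], [-0.124, -0.261, 0.957], [-0.002, -0.965, -0.263]]
ft_force: [-0.2, -0.2, -0.1]
grip_width: -0.0003
gripper_force: 0.5
```

jog_arm:
  plan: "0 0 0 0 0.2 0 255;0 0 0 0 0.2 0 255;0 0 0 0 0.2 0 255;0 0 0 0 0.2 0 255;0 0 0 0 0.2 0 255;0 0 0 0 0.2 0 255;0 0 0 0 0.2 0 255;0 0 0 0 0.2 0 255;0 0 0 0 0.2 0 255;0 0 0 0 0.2 0 255"

```text
time_s: 14.67
position: [0.5236, -0.1467, 0.1293]
tool_rot: [[0.992, -0.034, 0.119], [-0.124, -0.261, 0.957], [-0.002, -0.965, -0.263]]
ft_force: [0.5, -2.0, -0.4]
grip_width: -0.0002
gripper_force: 0.5
```

```bash
python3 -c "
import lid
lid.ang('scene')"; python3 d.py -17.5 0 -1.5 15
```

```text
scene t 14.7667 [(np.float64(0.26), 3535), (np.float64(0.22), 1641), (np.float64(0.29), 294), (np.float64(0.2), 183)]
t 14.7667 now u,w,z cm -16.62817283201317 -0.13086963980509103 2.9130262166947976 q [-49.33  48.07  78.6   50.06 111.27  39.73] ft [-0.38 -1.71 -2.54]
rotvec tool [ 0.27  0.18 -0.07] shift in target frame cm [0.13 4.49 0.3 ]
ik 4.3298697960381105e-14 [-49.93  52.34  78.09  48.84 109.27  36.39]
```

jog_arm:
  plan: "0 0 0 0 0.15 0 255;0 0 0 0 0.15 0 255;0 0 0 0 0.15 0 255;0 0 0 0 0.15 0 255;0 0 0 0 0.15 0 255;0 0 0 0 0.15 0 255;0 0 0 0 0.15 0 255;0 0 0 0 0.15 0 255;0 0 0 0 0.15 0 255;0 0 0 0 0.15 0 255"

```text
time_s: 15.6
position: [0.5231, -0.1506, 0.1149]
tool_rot: [[0.992, -0.034, 0.119], [-0.124, -0.261, 0.957], [-0.002, -0.965, -0.263]]
ft_force: [0.0, -0.8, -1.6]
grip_width: 0.0
gripper_force: 0.5
```

jog_arm:
  plan: "0 0 0 0 0.15 0 255;0 0 0 0 0.15 0 255;0 0 0 0 0.15 0 255;0 0 0 0 0.15 0 255;0 0 0 0 0.15 0 255;0 0 0 0 0.15 0 255;0 0 0 0 0.1 0 255;0 0 0 0 0.1 0 255;0 0 0 0 0.1 0 255;0 0 0 0 0.1 0 255"

```text
time_s: 16.43
position: [0.5226, -0.154, 0.1024]
tool_rot: [[0.992, -0.034, 0.119], [-0.124, -0.261, 0.957], [-0.002, -0.965, -0.263]]
ft_force: [0.3, 0.7, -1.0]
grip_width: 0.0
gripper_force: 0.6
```

```bash
sed -i 's/z>.02)/z>.008)/' lid.py; python3 -c "
import lid
lid.save(lid.ang('scene'),'s3')"; python3 d.py -17.5 0 -2 15
```

```text
scene t 16.5333 [(np.float64(0.1), 3364), (np.float64(0.08), 1315), (np.float64(0.14), 216), (np.float64(0.04), 147)]
t 16.5333 now u,w,z cm -17.35804140373117 -0.1344632903622469 0.23017192524042995 q [-49.83  50.64  78.31  48.99 110.09  37.58] ft [-0.41 -0.38 -2.76]
rotvec tool [ 0.27  0.19 -0.06] shift in target frame cm [0.13 2.19 0.44]
ik 1.1352985218593403e-09 [-49.93  52.79  78.12  48.72 108.96  36.01]
```

View pics/s3.png

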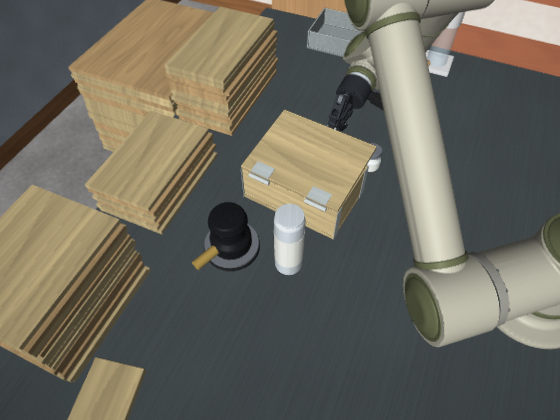

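The scene shows the lid almost shut, resting on the fingers at (340,125). I'll keep lowering slowly.

jog_arm:
  plan: "0 0 0 0 0.1 0.03 255;0 0 0 0 0.1 0.03 255;0 0 0 0 0.1 0.03 255;0 0 0 0 0.1 0.03 255;0 0 0 0 0.1 0.03 255;0 0 0 0 0.1 0.03 255;0 0 0 0 0.1 0.03 255;0 0 0 0 0.1 0.03 255;0 0 0 0 0.1 0.03 255;0 0 0 0 0.1 0.03 255"

```text
time_s: 17.37
position: [0.5227, -0.1537, 0.092]
tool_rot: [[0.992, -0.034, 0.119], [-0.124, -0.261, 0.957], [-0.002, -0.965, -0.263]]
ft_force: [-0.2, -2.1, -1.1]
grip_width: 0.0002
gripper_force: 0.8
```

jog_arm:
  plan: "0 0 0 0 0.1 0.03 255;0 0 0 0 0.1 0.03 255;0 0 0 0 0.1 0.03 255;0 0 0 0 0.1 0.03 255;0 0 0 0 0.1 0.03 255;0 0 0 0 0.1 0.03 255;0 0 0 0 0.1 0.03 255;0 0 0 0 0.1 0.03 255;0 0 0 0 0.1 0.03 255;0 0 0 0 0.1 0.03 255"

```text
time_s: 18.2
position: [0.5227, -0.1534, 0.0815]
tool_rot: [[0.992, -0.034, 0.119], [-0.124, -0.261, 0.957], [-0.002, -0.965, -0.263]]
ft_force: [0.6, -1.8, -0.9]
grip_width: 0.0003
gripper_force: 0.9
```

```bash
python3 -c "
import lid
lid.ang('scene')"; python3 d.py -17.5 0 -2 15
```

```text
scene t 18.3 [(np.float64(0.02), 791), (np.float64(0.04), 7), (np.float64(0.08), 1), (np.float64(1.96), 0)]
t 18.3 now u,w,z cm -17.302794925556753 -0.1372998938423693 -1.8577121680389095 q [-49.79  52.48  78.55  48.47 108.69  35.94] ft [-0.89 -1.55 -1.75]
rotvec tool [ 0.27  0.19 -0.06] shift in target frame cm [ 0.14  0.19 -0.16]
ik 1.8596235662471372e-14 [-49.93  52.79  78.12  48.72 108.96  36.01]
```

jog_arm:
  plan: "0 0 0 0 0.1 0.02 255;0 0 0 0 0.1 0.02 255;0 0 0 0 0.1 0.02 255;0 0 0 0 0.1 0.02 255;0 0 0 0 0.1 0.02 255;0 0 0 0 0.1 0.02 255;0 0 0 0 0.1 0.02 255;0 0 0 0 0.1 0.02 255;0 0 0 0 0.1 0.02 255;0 0 0 0 0.1 0.02 255"

```text
time_s: 19.13
position: [0.5226, -0.1541, 0.0714]
tool_rot: [[0.992, -0.034, 0.119], [-0.124, -0.261, 0.957], [-0.002, -0.965, -0.263]]
ft_force: [-0.1, -0.3, -0.8]
grip_width: -0.0002
gripper_force: 0.0
```

```bash
python3 -c "
import lid
im=lid.ang('scene')
d=lid.cloud(im,lid.np.ones(im['depth'].shape,bool))-lid.H
u,w=d@lid.U,d@lid.W
for a in(-.18,-.14,-.1,-.06,-.02):
  k=(abs(u-a)<.01)&(abs(w)<.1); print(a,lid.np.median(d[k,2]))
"; python3 d.py -17.5 0 -2 15
```

```text
scene t 19.2333 [(np.float64(0.02), 683), (np.float64(0.04), 8), (np.float64(1.93), 0), (np.float64(1.96), 0)]
-0.18 0.010528410568506147
-0.14 0.33284324400887133
-0.1 0.010503860146786365
-0.06 0.010512454895459628
-0.02 0.011237288713171395
t 19.2333 now u,w,z cm -17.37117345448748 -0.14162970649005602 -2.8694434467242624 q [-49.84  53.42  78.53  48.21 108.12  35.19] ft [ 0.39 -0.27 -0.13]
rotvec tool [ 0.25  0.19 -0.06] shift in target frame cm [ 0.14 -0.81 -0.35]
ik 1.7508217098338719e-12 [-49.93  52.79  78.12  48.72 108.96  36.01]
```

jog_arm:
  plan: "0 0 0 0 0.3 0 255;0 0 0 0 0.3 -1 255;0 0 0 0 0.5 -2 255;0 0 0 0 0.4 -2 255;0 0 0 0 0 -2 255;0 0 0 0 0 -2 255;0 0 0 0 0 -2 255;0 0 0 0 0 0 255;0 0 0 0 0 0 255;0 0 0 0 0 0 255"

```text
time_s: 20.07
position: [0.5088, -0.2631, 0.0857]
tool_rot: [[0.992, -0.035, 0.119], [-0.124, -0.26, 0.958], [-0.002, -0.965, -0.263]]
ft_force: [-0.2, 0.2, -0.1]
grip_width: -0.0
gripper_force: 0.0
```

```bash
python3 - <<'E'
from h import *
import lid
im=lid.ang('scene'); save(im,'end')
for q in ["spray_can","sander","glue"]:
    r=models.outline_of("scene",q)
    if r: print(q,np.median(cloud(im,r[0]["region"]),0).round(3))
s=env.observe(); print(s["position"],s["ft_force"],s["qvel"])
E
```

```text
scene t 20.1667 [(np.float64(0.02), 622), (np.float64(0.04), 15), (np.float64(1.93), 0), (np.float64(1.96), 0)]
spray_can [0.486 0.152 0.132]
sander [0.612 0.167 0.052]
glue [ 0.405 -0.204  0.051]
[ 0.5090032  -0.26273445  0.08591274] [0.20494326 0.36892303 0.22112541] [-0.13059652 -0.04045373 -0.21834034  0.00224174  0.05121513 -0.01316235]
```

View pics/end.png

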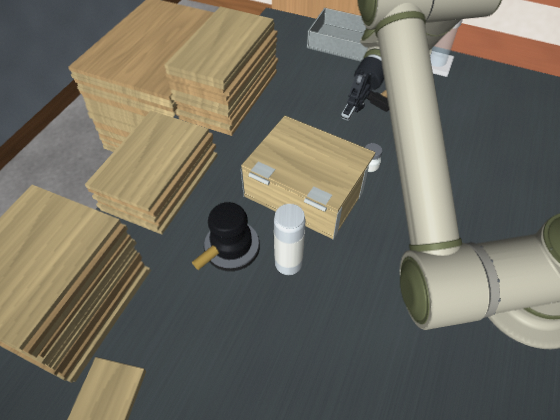

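The lid lies flat at (308,165), the gripper is clear at (350,110), and the can, sander and glue are where they were.

```bash
python3 -c "
from rig import job
print(job.close_job())"
```

```text
the job is handed in; nothing more can be done
None
```

I tipped the lid, caught it on the fingers at about 0.42 rad, lowered it gently until shut, backed the gripper clear and handed the job in at about 20 s; no verdict came back.

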